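# Feed the next sample cell under the probe head

## Task

Slide the waiting sample cell along the lane until it sits centred under the low probe head, so that it drives the measured cell out into the catch tray. Then pick the measured cell out of the catch tray and set it down flat on the free floor of the grey tote, without dropping it. Do not knock the probe head, and leave the cell already in the tote and the bottle and the control box where they are.

Things in the scene. Friction and masses are not known exactly. Their poses are not given: they have to be found in the camera images.
- cell_waiting: the cell waiting on the open loading end of the station (the -y end in the station's frame): round aluminium sample cell, a flat closed disc 60 mm in diameter and 18 mm high with a shallow groove round its side, 100 to 200 g; origin at the centre of its underside, z up. The three cells look alike and are told apart by where they are
- cell_measured: the cell that has been measured; at the start it is in the lane under the probe head: round aluminium sample cell, a flat closed disc 60 mm in diameter and 18 mm high with a shallow groove round its side, 100 to 200 g; origin at the centre of its underside, z up. The three cells look alike and are told apart by where they are
- cell_stored: a cell that was stored earlier in the tote, near the +x end of the tote's floor; leave it alone: round aluminium sample cell, a flat closed disc 60 mm in diameter and 18 mm high with a shallow groove round its side, 100 to 200 g; origin at the centre of its underside, z up. The three cells look alike and are told apart by where they are
- station: measuring station, fixed. Origin on the bench straight below the probe head's centre. Level grey plate 150 mm (x) by 355 mm (y -195 to +160 mm), top 20 mm over the bench. Cells travel along +y, centred on x = 0: loading area (no walls) y -195 to -105 mm, funnel, lane, catch tray, all one level floor. Rails and tray walls stand 8 mm above it. No stop: a cell stays where it is left, and pushes the next rim to rim
- lane_mouth (a point): on the lane's centre line, on its floor, at the station's y = -68 mm, where a funnel of two slanting rails (about 100 mm wide at its mouth at y = -105 mm) narrows to the lane. The lane is 64 mm wide between straight rails, from here to y = +32 mm. Axes as the station's
- catch_tray (a point): centre of the catch tray's floor, at the station's y = +96 mm; the tray is 116 mm long (y) and 138 mm wide (x) inside. Axes as the station's
- rod_foot (a point): foot of the upright steel rod on the plate, at the station's x = +130 mm: 20 mm in diameter, rising to 150 mm over the bench. It bears a black housing (station x +115 to +165 mm, y -18 to +18 mm, 90 to 140 mm over the bench)
- probe_head: black low probe head over the lane, fixed; same origin and axes as the station. Block 50 mm (x) by 44 mm (y), centred on x = 0, y = 0; its underside is 42 mm over the bench, 22 mm over the lane (4 mm over a cell), its top 70 mm over the bench. An arm 16 mm wide at the same height joins it to the rod on the +x side
- measuring_point (a point): point on the lane floor straight below the centre of the probe head; the waiting cell's centre belongs here. Axes as the station's
- tote: open grey plastic tote, loose, 0.9 kg, 200 mm (x) by 140 mm (y) by 50 mm high, walls and floor 4 mm; origin at the centre of its underside. One cell stands near its +x end (about x = +52 mm in the tote's frame); the -x end is free, and x = -45 mm, y = 0 is the middle of the free floor
- console: grey and white control box with a slanted screen, 150 by 120 mm, 105 mm high, beside the loading end; bystander; origin at the centre of its underside
- bottle: amber bottle, 60 mm in diameter, 130 mm high; bystander; origin at the centre of its underside
Not all that is in view belongs to the job. Of the things shaped like the tote, the grey one is meant.

How it is judged (in metres and radians):
On the way:
1. the waiting cell is centred under the probe head (within 8 mm) and the measured cell lies out in the catch tray (horizontal distance between cell_waiting and measuring_point below 0.008 m and z of cell_waiting in the frame of station between 0.016 and 0.025 m and y of cell_measured in the frame of station between 0.045 and 0.13 m and x of cell_measured in the frame of station between -0.045 and 0.045 m and z of cell_measured in the frame of station between 0.016 and 0.025 m), for 0.2 s.
At the end, for the whole second after the job is handed in: The waiting cell lies flat on the lane with its centre within 8 mm of the measuring point under the probe head, and the measured cell lies flat on the tote's floor, both released and at rest (horizontal distance between cell_waiting and measuring_point below 0.008 m and z of cell_waiting in the frame of station between 0.016 and 0.025 m and angle between each of cell_waiting, cell_measured's own z axis and vertical below 0.1 rad and x of cell_measured in the frame of tote between -0.07 and 0.07 m and y of cell_measured in the frame of tote between -0.04 and 0.04 m and z of cell_measured in the frame of tote between 0.002 and 0.009 m and linear speed of each of cell_measured, cell_waiting below 0.02 m/s); the robot touches nothing.
It fails at once if the probe head is knocked or pressed (more than 10 N) (contact force between probe_head and anything else above 10 N).
It fails at once if the measured cell is let go over the tote with its underside more than about 25 mm above the tote's floor (x of cell_measured in the frame of tote between -0.1 and 0.1 m and y of cell_measured in the frame of tote between -0.07 and 0.07 m and z of cell_measured in the frame of tote above 0.03 m and contact force between the fingers and cell_measured below 0.02 N).
It fails at once if the stored cell is shifted by more than 30 mm (distance of cell_stored from where it was at the start of the episode above 0.03 m).
It fails at once if the console or the bottle is shifted by more than 20 mm (distance of any of console, bottle from where it was at the start of the episode above 0.02 m).
It also fails if it takes over 61 s, if anything falls off the work surface, if the arm or the gripper's body presses on something with over 40 N, if the wrist force passes 120 N, or if a joint passes its speed limit or range.

## Robot

A 7-joint arm with a two-finger parallel gripper is mounted at the origin on the work surface. World frame = base frame: x ahead of the robot, y to its left, z up, the work surface at z = 0. Lengths are in mm, angles in rad, forces in N, time in s.
With the tool pointing down it reaches from about 350 to 775 mm from the base axis. Payload 3.1 kg.
Tool frame: the origin (TCP) lies at the very end of the fingers, on their centre line; the grasp point (between the pads) lies 19 mm behind it (manip.grasp_offset is the distance from the TCP to the grasp point, in mm); z points along the fingers, y is the direction in which the jaws open and shut (so a half turn about z gives the same grasp; the last joint's range is limited). The gripper opens to 85 mm and grips with 20 to 120 N. Pads are 22 mm wide; open, the fingers measure 114 mm over their backs; the gripper's body (76 mm by 85 mm) begins 54 mm behind the grasp point. The pads swing forward as they close: fully open they stand 13 mm farther back than shut.
Start: joints at [1.139, 0.311, 0.014, 1.512, -0.004, 1.319, -0.027], TCP at [209.035, -508.745, 231.304] pointing down, gripper open.
Joint ranges: [-2.7, 2.7], [-0.3, 1.91], [-1.27, 1.3], [0.12, 2.57], [-1.44, 4.58], [0.2, 2.03], [-3.05, 3.05]. Speed limits (rad/s): [2.79, 2.79, 3.14, 3.14, 3.14, 3.14, 3.14].

## Interface

Orientations are given as a unit quaternion [x, y, z, w].
In Python, from plant import manip gives the robot as it stands. The module is installed in compiled form; this text tells all that it offers.
- The arm moves only by the tool carry_out, never from a script. Its argument "steps" is a list of rows, each a list of 3 entries, a list of its own where there are three numbers: the opening, from 0 (shut) to 1 (fully open), then the shift along the world's x, y, z in m, then the turn, a rotation vector about the world's x, y, z in degrees. A call has 1 to 5 rows; each row shifts and turns the pose as measured when the row begins; what a row does not reach is not made up. A row lasts 1/10 s, in which the tool goes at most 50 mm and 8.59 degrees, less where a joint would pass 70% of its speed; a pose out of reach is approached as far as the arm can. A call with a gripper value outside its range is refused whole. The fingers move at their own pace and stop on an object; "force" is the grip in N (left out, the last holds). Time passes only in rows, so rows that do not move let the fingers close. It gives the time, the measured TCP pose, the force and the opening at its end, in the units of the state.
- manip.observe(): the state, without advancing time (a new reading comes with each control period).
- manip.read_camera(name): name is "side" or "top"; returns (picture, depth): 400x640x3 uint8, blue, green, red; 400x640 float32, mm along the optical axis (not along the pixel's ray), 0 where there is no reading.
- manip.camera_info(name): a dict with "intrinsics" (3x3 intrinsics, pixels), "R" (3x3) and "t" (3): a world point X has camera coordinates R X + t. Camera axes: x right, y down, z forward; pixel columns grow to the right and rows downward; lengths in mm; the calibration is good to about 2 mm. A picture is of the moment at which its call begins. camera_info takes no time and is no camera call.
- manip.finish_job(): hands the job in, once; it reports no verdict.
The state is a dict: "time_s": time; "qpos": joint angles; "joint_vel": joint speeds; "joint_efforts": joint torques, N m; "tool_pos": TCP position; "ee_rot": TCP orientation; "force": force on the tool from outside, world axes, zero at the start; "moment": the same for the moment, N m; "opening": finger opening in mm.
Only numpy, scipy, OpenCV 4.12 (cv2) and the standard library are available. Lean on these libraries where they do the work, as an engineer would, in place of code of your own. Each camera call takes 0.05 s, during which the arm holds its last target. There are 200 camera calls.

## Working session

There is one attempt and no reset: what is moved stays moved. The work goes in short steps, Python scripts to look and compute and a tool call to move; the robot and the scene stay as the last step left them, time stands still between calls to the robot, and variables do not carry over. Pictures are saved under pics/ and viewed, about 8 in all and at most 12, crops included, and the job is handed in when it is done.

Besides the shell and the picture viewer there is one more tool, called after "Call:" as a command line: name --argument value ..., lists and objects as JSON in quotes. carry_out: Moves the arm, as the interface text tells. Its arguments: {"type":"object","properties":{"steps":{"type":"array","items":{"type":"array"}},"force":{"type":"number"}},"required":["steps"]}

```bash
mkdir -p pics; cat > h.py <<'E'
from plant import manip
import numpy as np, cv2
def ray(cam,px,z):
    c=manip.camera_info(cam);K=np.array(c["intrinsics"]);R=np.array(c["R"]);t=np.array(c["t"]).ravel()
    px=np.atleast_2d(np.array(px,float));d=np.c_[px,np.ones(len(px))]@np.linalg.inv(K).T@R
    o=-R.T@t
    return o+d*((z-o[2])/d[:,2])[:,None]
def proj(cam,X):
    c=manip.camera_info(cam);K=np.array(c["intrinsics"]);R=np.array(c["R"]);t=np.array(c["t"]).ravel()
    p=(np.atleast_2d(X)@R.T+t)@K.T
    return p[:,:2]/p[:,2:]
def cloud(cam,dep):
    c=manip.camera_info(cam);K=np.array(c["intrinsics"]);R=np.array(c["R"]);t=np.array(c["t"]).ravel()
    v,u=np.mgrid[:400,:640]
    P=np.stack([u*dep,v*dep,dep],-1)@np.linalg.inv(K).T
    W=(P-t)@R; W[dep==0]=np.nan
    return W
E
python3 - <<'E'
from h import *
for n in("top","side"):
    p,d=manip.read_camera(n);cv2.imwrite(f"pics/{n}0.png",p);np.savez(f"{n}0.npz",p=p,d=d)
    c=manip.camera_info(n);print(n,np.round(c["intrinsics"],1).tolist(),np.round(-np.array(c["R"]).T@np.array(c["t"]).ravel()),np.round(c["R"],2).tolist())
o=manip.observe();print(o)
E
```

```text
top [[424.0, 0.0, 319.2], [0.0, 424.0, 201.2], [0.0, 0.0, 1.0]] [ 324.   73. 1462.] [[0.01, -1.0, 0.01], [-0.98, -0.01, -0.19], [0.19, -0.01, -0.98]]
side [[469.3, 0.0, 318.0], [0.0, 469.3, 204.0], [0.0, 0.0, 1.0]] [  -34. -1389.   987.] [[0.92, -0.38, 0.02], [-0.17, -0.47, -0.87], [0.34, 0.8, -0.5]]
{'time_s': 0.1, 'qpos': array([ 1.13928754,  0.31163465,  0.01399419,  1.51291116, -0.00440729,
        1.31921597, -0.0272328 ]), 'joint_vel': array([-2.21944741e-04, -1.60497747e-03, -1.48148600e-03, -3.83797082e-03,
       -1.19324703e-03,  2.52792923e-05,  1.23901286e-03]), 'joint_efforts': array([ 7.25836690e-04, -3.80859983e+01,  1.46553009e-01, -2.31242448e+01,
        1.22846823e-02,  8.20169225e-03, -2.70081915e-05]), 'tool_pos': array([ 208.76749749, -508.1183522 ,  230.32994046]), 'ee_rot': array([ 9.81061689e-01,  1.93692590e-01, -2.47508567e-04, -1.04010707e-03]), 'force': array([-0.02651354, -0.15945457, -0.18020306]), 'moment': array([-0.00461141, -0.03654008, -0.01885769]), 'opening': 85.28459473044164}
```

View pics/top0.png

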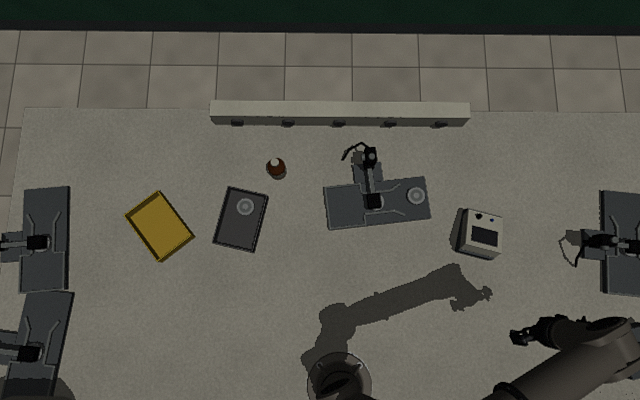

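View pics/side0.png

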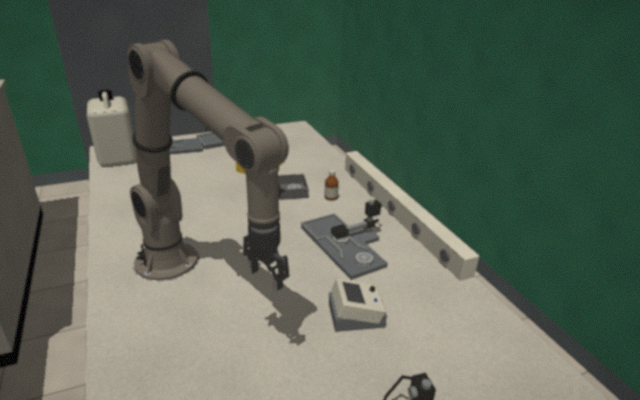

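The top view shows the candidates:
- **Stations:** one at (375,200), with others at the left edge (45,240) and (30,340) and the right edge (620,240). Only the one at (375,200) has a cell at its loading end (416,196), is within reach and has the console beside it.
- **Totes:** grey at (241,219) with a cell at (245,206), and yellow at (160,227). The grey one is meant.

I'll confirm both in one enlarged crop.

```bash
python3 - <<'E'
from h import *
p=np.load("top0.npz")["p"]
c=cv2.resize(p[135:260,205:440],None,fx=3.4,fy=3.4,interpolation=cv2.INTER_CUBIC)
c=cv2.convertScaleAbs(c,alpha=1.8,beta=10)
cv2.imwrite("pics/crop0.png",c)
d=np.load("top0.npz")["d"];W=cloud("top",d)
z=W[...,2]
m=((z>10)&(z<30)&(np.arange(640)[None]>318)&(np.arange(640)[None]<436)&(np.arange(400)[:,None]>170)&(np.arange(400)[:,None]<232)).astype(np.uint8)
cs=max(cv2.findContours(m,0,1)[0],key=cv2.contourArea)
print("plate",cv2.minAreaRect(cs),cv2.minAreaRect(ray("top",cs[:,0],20)[:,:2].astype(np.float32)))
for (x,y) in [(416,196),(373,200),(370,155),(241,230),(245,206),(276,167),(485,235)]: print((x,y),np.round(W[y,x],1))
g=cv2.cvtColor(p,cv2.COLOR_BGR2GRAY)
for (x,y) in[(416,196),(245,206)]: print(g[y-14:y+14:1,x-14:x+15])
E
```

```text
plate ((376.68426513671875, 196.46414184570312), (55.81451416015625, 103.17839050292969), 83.38654327392578) ((620.018310546875, -132.27969360351562), (196.92764282226562, 355.0572814941406), 7.035081386566162)
(416, 196) [ 617.8 -266.1   39.4]
(373, 200) [ 595.8 -113.6   74.4]
(370, 155) [728.3 -96.2 151.1]
(241, 230) [501.1 335.3   1.5]
(245, 206) [581.  320.5  26.4]
(276, 167) [697.3 209.1 109.9]
(485, 235) [ 478.3 -470.1   99.8]
[[ 56  53  49  52  52  54  52  54  54  53  50  53  51  50  53  53  55  54
   51  53  52  51  55  89 117 108 107 111 115]
 [ 52  50  51  52  50  52  54  50  54  53  54  55  53  52  51  50  51  52
   52  52  54  51  51  76 121 110 108 108 115]
 [ 50  53  54  53  54  50  54  55  53  53  54  56  53  52  53  53  55  54
   51  54  53  52  48  67 110 115 111 111 118]
 [ 54  53  53  53  52  52  56  55  54  55  52  55  52  51  49  49  48  53
   55  53  53  55  47  55  81 115 113 112 119]
 [ 53  54  52  54  54  52  53  53  53  51  47  43  50  55  62  53  50  48
   52  53  54  52  51  48  76 116 115 113 121]
 [ 55  52  51  55  54  54  56  52  43  46  51  61  64  78 
[... 5414 characters left out ...]
 51  50  49  45  60 103  89  91  94 100  90  78
   66  27  41  54  52  53  53  49  50  53  47]
 [ 50  53  51  51  49  52  53  48  52  50  45  43  48  45  52  63  40  53
   45  53  51  54  52  51  50  54  52  54  46]
 [ 50  50  53  50  51  53  52  49  50  51  50  49  47  49  48  44  52  51
   47  51  52  50  52  51  52  52  52  53  47]
 [ 51  53  52  51  53  54  51  53  53  51  49  52  51  52  51  51  50  50
   51  53  50  50  51  52  51  51  55  50  39]
 [ 50  51  51  51  53  49  50  53  49  49  52  52  54  50  50  50  53  49
   51  53  51  52  50  52  52  52  54  47  20]
 [ 51  52  52  49  51  49  50  51  54  51  52  51  53  51  54  51  54  49
   52  50  53  50  49  52  50  52  56  46  40]]
```

View pics/crop0.png

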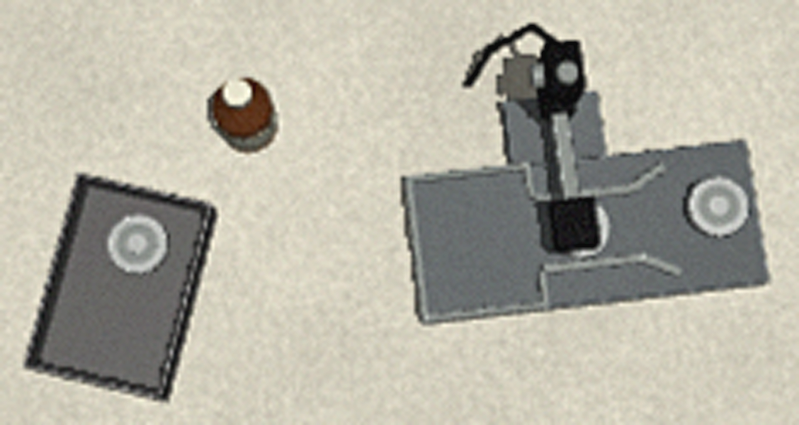

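The crop confirms the choice. The waiting cell is on the loading end at crop (717,207), the measured cell peeks out under the head at (600,230), and the grey tote's stored cell is at (137,243) with its lower end free. Next I'll measure the poses.

```bash
cat > meas.py <<'E'
from h import *
def cells(p,boxes,z):
    g=cv2.cvtColor(p,cv2.COLOR_BGR2GRAY)
    out=[]
    for (x,y),zz in zip(boxes,z):
        m=np.zeros_like(g);r=g[y-17:y+18,x-17:x+18]
        m[y-17:y+18,x-17:x+18]=(r>66)*255
        cv2.circle(k:=np.zeros_like(g),(x,y),14,255,-1);m&=k
        c=max(cv2.findContours(m,0,1)[0],key=cv2.contourArea)
        W=ray("top",cv2.convexHull(c)[:,0],zz)[:,:2].astype(np.float32)
        out.append(cv2.minEnclosingCircle(W)+(np.round(ray("top",[cv2.fitEllipse(c)[0]],zz)[0],1),))
    return out
E
python3 - <<'E'
from meas import *
f=np.load("top0.npz");p,d=f["p"],f["d"];g=cv2.cvtColor(p,cv2.COLOR_BGR2GRAY)
print(cells(p,[(416,196),(245,206)],[38,22]))
W=cloud("top",d)
# plate
m=(cv2.GaussianBlur(g,(3,3),0)<85).astype(np.uint8); k=np.zeros_like(m);k[165:240,312:440]=1
m=cv2.morphologyEx(m*k,cv2.MORPH_CLOSE,np.ones((5,5)))
c=max(cv2.findContours(m,0,1)[0],key=cv2.contourArea)[:,0]
def fit(sel,z):
    P=ray("top",c[sel],z)[:,:2].astype(np.float32);return cv2.fitLine(P,cv2.DIST_HUBER,0,.01,.01).ravel(),len(P)
x,y=c.T
near=(y>210)&(x>332)&(x<425);right=(x>422)&(y>182)&(y<215);left=(x<335)&(y>192)&(y<224);far=(x>395)&(y<186)&(x<420)
for n,s,z in(("near",near,0),("right",right,20),("left",left,24),("far",far,20)):
    l,N=fit(s,z);print(n,l,np.degrees(np.arctan2(l[1],l[0])),N)
# head block
z=W[...,2];u=np.arange(640)[None];v=np.arange(400)[:,None]
hm=((z>62)&(z<85)&(u>355)&(u<390)&(v>185)&(v<215)); print("headz",np.median(z[hm]),hm.sum())
bm=((g<30)&(u>360)&(u<388)&(v>190)&(v<212)).astype(np.uint8)
hc=max(cv2.findContours(bm,0,1)[0],key=cv2.contourArea);print(cv2.boundingRect(hc))
print("dark head rect",cv2.minAreaRect(ray("top",hc[:,0],70)[:,:2].astype(np.float32)))
print("depth head rect",cv2.minAreaRect(W[hm][:,:2].astype(np.float32)))
# tote
t=((z>38)&(z<65)&(u>205)&(u<275)&(v>178)&(v<260))
print("tote rim",cv2.minAreaRect(W[t][:,:2].astype(np.float32)),t.sum())
m=((cv2.GaussianBlur(g,(3,3),0)<85)&(u>205)&(u<275)&(v>180)&(v<260)).astype(np.uint8)
tc=max(cv2.findContours(m,0,1)[0],key=cv2.contourArea)[:,0]
print("tote col z50",cv2.minAreaRect(ray("top",tc,50)[:,:2].astype(np.float32)))
W2=cloud("side",np.load("side0.npz")["d"])
for n,w in(("bottle",W),("console",W)):
    pass
E
```

```text
[((620.3882446289062, -267.0826110839844), 30.31855583190918, array([ 620.9, -266.7,   38. ])), ((581.7962036132812, 321.5328674316406), 30.17772102355957, array([581.4, 321.3,  22. ]))]
near [ 1.22450374e-01 -9.92474616e-01  5.24981506e+02 -1.41474243e+02] -82.96645 92
right [ 9.9485695e-01  1.0128985e-01  6.1345703e+02 -3.0989359e+02] 5.8134503 32
left [9.9004734e-01 1.4073496e-01 5.7552631e+02 4.4849483e+01] 8.090377 31
far [ 1.1910950e-01 -9.9288112e-01  6.8611237e+02 -2.4298340e+02] -83.15929 24
headz 70.07696389570947 231
(362, 193, 19, 17)
dark head rect ((593.9353637695312, -108.52833557128906), (55.09349060058594, 57.65951919555664), 5.821136474609375)
depth head rect ((608.3081665039062, -116.51766967773438), (77.06423950195312, 44.918235778808594), 3.8534457683563232)
tote rim ((534.7756958007812, 332.882080078125), (141.47189331054688, 200.19981384277344), 77.18839263916016) 336
tote col z50 ((533.4530639648438, 329.668701171875), (149.3379364013672, 203.5491485595703), 77.21664428710938)
```

```bash
python3 - <<'E'
from h import *
f=np.load("top0.npz");d=f["d"];W=cloud("top",d)
a=np.radians(7.03);R=np.array([[np.cos(a),-np.sin(a)],[np.sin(a),np.cos(a)]])
O=np.array([596.3,-117.4]);S=(W[...,:2]-O)@R;z=W[...,2]
hm=(z>60)&(z<80)&(abs(S[...,0])<20)&(abs(S[...,1])<40)
ys=S[...,1][hm];print("head y",np.percentile(ys,[1,5,50,95,99]))
am=(z>60)&(z<80)&(S[...,0]<60)&(S[...,0]>-40)&(abs(S[...,1])<40);print("head xmin",np.percentile(S[...,0][am],[1,3]))
# rails: height 26-30 inside lane
rm=(z>25)&(z<33)&(abs(S[...,1]+45)<18)
xs=S[...,0][rm];print("rails x",np.sort(xs)[::8].round(0))
c=(z>30)&(z<130)&(W[...,0]>380)&(W[...,0]<700)&(W[...,1]<-330)&(W[...,1]>-560)
P=S[c];print("console st y max",np.percentile(P[:,1],[95,99,100]),"world ymax",W[c][:,1].max(),"xmax",W[c][:,0].max())
for yy in(-210,-230,-250,-260,-280): 
    q=P[P[:,1]>yy]; print(yy,len(q),(q[:,0].min(),q[:,0].max()) if len(q) else '')
E
```

```text
head y [-21.70585033 -20.05645316   1.19999756  21.09340295  21.89493879]
head xmin [-25.56120593 -25.06487294]
rails x [-73. -53. -40. -37. -34. -24.  10.  31.  34.  38.  53.  80. 123. 284.]
console st y max [-271.73319046 -263.19774448 -258.51962811] world ymax -397.8468858661828 xmax 572.9407182012104
-210 0 
-230 0 
-250 0 
-260 3 (np.float64(-198.89065721735378), np.float64(-195.0400029995145))
-280 183 (np.float64(-205.15303213628405), np.float64(-142.03286792790772))
```

Call:
carry_out --steps '[[0.25,[0.042,0.0195,0],[0,0,7.5]],[0.25,[0.042,0.0195,0],[0,0,7.5]],[0.25,[0.042,0.0195,0],[0,0,7.5]],[0.25,[0.042,0.0195,0],[0,0,7.5]],[0.25,[0.042,0.0195,0],[0,0,7.5]]]' --force 40

```text
time_s: 0.6
tool_pos: [411.9, -412.6, 227.6]
ee_rot: [0.866, 0.499, -0.005, -0.001]
force: [0.5, -0.6, 0.6]
opening: 21.4
```

Call:
carry_out --steps '[[0.25,[0.042,0.0195,0],[0,0,7.5]],[0.25,[0.042,0.0195,0],[0,0,7.5]],[0.25,[0.042,0.0195,0],[0,0,7.5]],[0.25,[0.042,0.0195,0],[0,0,7.5]],[0.25,[0,0,0],[0,0,0]]]'

```text
time_s: 1.1
tool_pos: [590.7, -321.9, 222.8]
ee_rot: [0.695, 0.719, -0.003, -0.003]
force: [-0.6, 1.6, -0.7]
opening: 21.5
```

Call:
carry_out --steps '[[0.25,[0.03,0.006,-0.04],[0,0,5.1]],[0.25,[0,0,-0.05],[0,0,0]],[0.25,[0,0,-0.045],[0,0,0]],[0.25,[0,0,-0.02],[0,0,0]],[0.25,[0,0,0],[0,0,0]]]'

```text
time_s: 1.6
tool_pos: [616.1, -315.5, 66.2]
ee_rot: [0.661, 0.75, -0.003, -0.004]
force: [-0.8, 0.0, 0.4]
opening: 21.5
```

Call:
carry_out --steps '[[0.25,[0.005,0,-0.025],[0,0,0]],[0.25,[0,0,-0.012],[0,0,0]],[0.25,[0,0,0],[0,0,0]]]'

```text
time_s: 1.9
tool_pos: [620.9, -317.2, 30.2]
ee_rot: [0.662, 0.75, -0.003, -0.003]
force: [-0.3, -0.3, -1.0]
opening: 21.3
```

```bash
cat > chk.py <<'E'
from meas import *
import sys
a=np.radians(7.03);R=np.array([[np.cos(a),-np.sin(a)],[np.sin(a),np.cos(a)]]);O=np.array([596.3,-117.4])
def st(x): return np.round((np.array(x)[:2]-O)@R,1)
if __name__=="__main__":
    o=manip.observe();print(np.round(o["time_s"],2),np.round(o["tool_pos"],1),"station",st(o["tool_pos"]),np.round(o["ee_rot"],4),np.round(o["force"],1),o["opening"])
    if len(sys.argv)>1:
        for n in("top","side"):
            p,d=manip.read_camera(n);np.savez(f"{n}{sys.argv[1]}.npz",p=p,d=d)
            cv2.imwrite(f"pics/{n}{sys.argv[1]}.png",p)
E
python3 chk.py
```

```text
1.9 [ 620.9 -317.2   30.2] station [   0.  -201.3] [ 0.6619  0.7496 -0.0032 -0.003 ] [-0.3 -0.3 -1. ] 21.330213062228527
```

Call:
carry_out --steps '[[0.25,[-0.0006,0.005,-0.004],[0,0,0]],[0.25,[-0.001,0.008,0],[0,0,0]],[0.25,[-0.001,0.008,0],[0,0,0]],[0.25,[-0.001,0.008,0],[0,0,0]],[0.25,[-0.001,0.008,0],[0,0,0]]]'

```text
time_s: 2.4
tool_pos: [618.6, -281.4, 32.5]
ee_rot: [0.663, 0.748, -0.003, 0.002]
force: [1.1, -0.5, -0.3]
opening: 21.3
```

```bash
python3 chk.py
```

```text
2.4 [ 618.6 -281.4   32.5] station [   2.1 -165.5] [ 0.6632  0.7485 -0.0026  0.0024] [ 1.1 -0.5 -0.3] 21.288568251045163
```

Call:
carry_out --steps '[[0.25,[-0.002,0.004,-0.006],[0,0,0]],[0.25,[-0.0015,0.008,-0.002],[0,0,0]],[0.25,[-0.0015,0.008,-0.001],[0,0,0]]]'

```text
time_s: 2.7
tool_pos: [615.5, -261.1, 25.6]
ee_rot: [0.663, 0.748, -0.002, 0.006]
force: [1.0, -1.2, 2.2]
opening: 21.4
```

```bash
python3 chk.py 1; python3 - <<'E'
from h import *
p=cv2.imread("pics/side1.png");q=cv2.imread("pics/top1.png")
a=cv2.resize(p[200:300,280:420],None,fx=5,fy=5,interpolation=cv2.INTER_CUBIC)[:,:400*2]
b=cv2.resize(q[150:235,310:440],None,fx=5,fy=5,interpolation=cv2.INTER_CUBIC)
a=cv2.resize(a,(400,286));b=cv2.resize(b,(400,262))
cv2.imwrite("pics/c1.png",cv2.convertScaleAbs(np.vstack([a,b]),alpha=1.7))
E
```

```text
2.7 [ 615.5 -261.1   25.6] station [   1.5 -145. ] [ 0.6631  0.7485 -0.0022  0.0059] [ 1.  -1.2  2.2] 21.417338807286267
```

View pics/c1.png

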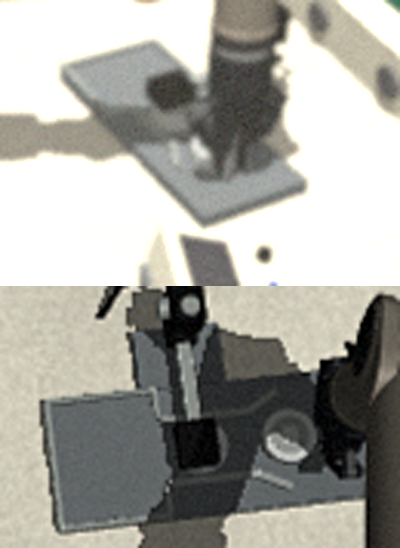

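Call:
carry_out --steps '[[0.25,[-0.0025,0.008,0],[0.5,0.3,0]],[0.25,[-0.0015,0.008,0],[0.2,0.1,0]],[0.25,[-0.001,0.008,0],[0.1,0,0]],[0.25,[-0.001,0.008,0],[0.1,0,0]],[0.25,[-0.001,0.008,0],[0,0,0]]]'

```text
time_s: 3.3
tool_pos: [608.8, -220.1, 25.4]
ee_rot: [0.664, 0.748, 0.002, -0.001]
force: [2.2, -1.6, -0.1]
opening: 21.4
```

```bash
python3 chk.py
```

```text
3.3 [ 608.8 -220.1   25.4] station [-1.000e-01 -1.035e+02] [ 0.6636  0.7481  0.0017 -0.0012] [ 2.2 -1.6 -0.1] 21.447961837342966
```

Call:
carry_out --steps '[[0.25,[-0.001,0.007,0],[0,0,0]],[0.25,[-0.001,0.007,0],[0,0,0]],[0.25,[-0.001,0.007,0],[0,0,0]],[0.25,[-0.001,0.007,0],[0,0,0]],[0.25,[-0.001,0.007,0],[0,0,0]]]'

```text
time_s: 3.8
tool_pos: [604.0, -182.1, 25.3]
ee_rot: [0.663, 0.748, 0.002, -0.0]
force: [2.1, -2.5, -0.0]
opening: 21.4
```

```bash
python3 chk.py
```

```text
3.8 [ 604.  -182.1   25.3] station [ -0.2 -65.1] [ 6.634e-01  7.482e-01  1.900e-03 -4.000e-04] [ 2.1 -2.5 -0. ] 21.38544882197584
```

Call:
carry_out --steps '[[0.25,[-0.0005,0.004,0],[0,0,0]],[0.25,[-0.0005,0.004,0],[0,0,0]],[0.25,[-0.0005,0.004,0],[0,0,0]],[0.25,[-0.0003,0.003,0],[0,0,0]],[0.25,[0,0,0],[0,0,0]]]'

```text
time_s: 4.3
tool_pos: [601.9, -164.1, 25.4]
ee_rot: [0.663, 0.749, 0.002, -0.001]
force: [1.5, -1.3, -0.5]
opening: 21.1
```

```bash
python3 chk.py 2; python3 - <<'E'
from h import *
p=cv2.imread("pics/side2.png");q=cv2.imread("pics/top2.png")
a=cv2.resize(p[205:275,295:395],(500,350),interpolation=cv2.INTER_CUBIC)
b=cv2.resize(q[170:235,315:415],(500,325),interpolation=cv2.INTER_CUBIC)
cv2.imwrite("pics/c2.png",cv2.convertScaleAbs(np.vstack([a[:274],b]),alpha=1.8,beta=15))
E
```

```text
4.3 [ 601.9 -164.1   25.4] station [ -0.2 -47. ] [ 0.6629  0.7487  0.0021 -0.0008] [ 1.5 -1.3 -0.5] 21.137540917071945
```

View pics/c2.png

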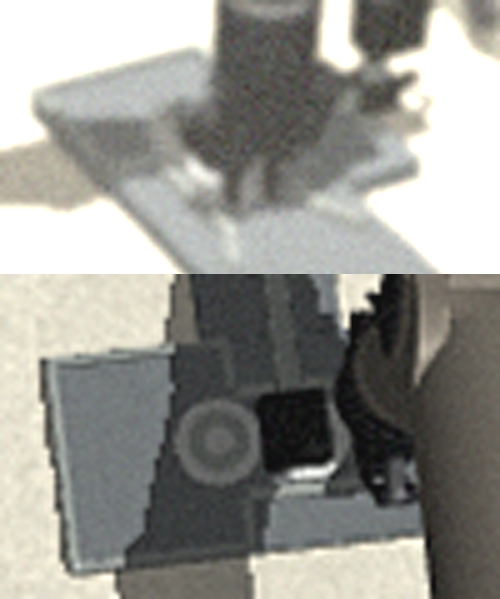

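```bash
cat > loc.py <<'E'
from chk import *
def cloudfit(f):
    "cell tops (z~38) from depth, in station frame"
    d=np.load(f)["d"];W=cloud("top",d);z=W[...,2];S=(W[...,:2]-O)@R
    m=(z>33)&(z<43)&(S[...,1]>24)&(S[...,1]<140)&(abs(S[...,0])<60)
    P=S[m];print("measured depth n",m.sum(),"circle",cv2.minEnclosingCircle(P.astype(np.float32)),"mean",P.mean(0).round(1))
    m=(z>33)&(z<43)&(S[...,1]<24)&(S[...,1]>-45)&(abs(S[...,0])<40)
    P=S[m];print("waiting pts",m.sum());print(P.round(0).tolist()[:40])
E
python3 - <<'E'
from loc import *
cloudfit("top2.npz");print("eye centre",st(ray("top",[(358.4,203.4)],38)[0]))
E
```

```text
measured depth n 207 circle ((4.673261642456055, 36.15458679199219), 49.089935302734375) mean [ 0.9 50.8]
waiting pts 59
[[33.0, -20.0], [33.0, -27.0], [21.0, -28.0], [17.0, -31.0], [14.0, -31.0], [13.0, -33.0], [10.0, -34.0], [6.0, -29.0], [6.0, -32.0], [5.0, -36.0], [3.0, -29.0], [3.0, -33.0], [2.0, -35.0], [6.0, 22.0], [-1.0, -28.0], [-1.0, -35.0], [-2.0, -39.0], [2.0, 23.0], [-3.0, -28.0], [-5.0, -31.0], [-5.0, -34.0], [-5.0, -38.0], [-1.0, 23.0], [-7.0, -31.0], [-8.0, -34.0], [-9.0, -37.0], [-11.0, -31.0], [-11.0, -34.0], [-12.0, -37.0], [-9.0, 22.0], [-15.0, -33.0], [-15.0, -37.0], [-18.0, -29.0], [-18.0, -33.0], [-22.0, -28.0], [-21.0, -33.0], [-22.0, -43.0], [-24.0, -29.0], [-25.0, -43.0], [-27.0, -45.0]]
eye centre [ 0.5 49.4]
```

Call:
carry_out --steps '[[0.25,[-0.0004,0.003,0],[0,0,0]],[0.25,[-0.0004,0.003,0],[0,0,0]],[0.25,[-0.0002,0.002,0],[0,0,0]],[0.25,[0,0,0],[0,0,0]]]'

```text
time_s: 4.8
tool_pos: [601.0, -157.4, 25.3]
ee_rot: [0.664, 0.748, 0.002, -0.0]
force: [1.7, -1.2, -1.7]
opening: 21.2
```

```bash
python3 chk.py 3; python3 - <<'E'
from loc import *
cloudfit("top3.npz")
p=np.load("top3.npz")["p"]
c=cv2.resize(p[185:220,340:400],None,fx=10,fy=10,interpolation=cv2.INTER_CUBIC);cv2.imwrite("pics/c3.png",cv2.convertScaleAbs(c,alpha=2.2,beta=15))
E
```

```text
4.8 [ 601.  -157.4   25.3] station [ -0.3 -40.3] [ 6.636e-01  7.481e-01  1.700e-03 -2.000e-04] [ 1.7 -1.2 -1.7] 21.198783249612152
measured depth n 204 circle ((-14.50545597076416, 50.80359649658203), 45.422630310058594) mean [-0.5 55.7]
waiting pts 43
[[38.0, 21.0], [37.0, 14.0], [13.0, 21.0], [9.0, 22.0], [3.0, -28.0], [5.0, 23.0], [2.0, 23.0], [-3.0, -29.0], [-3.0, -32.0], [-7.0, -31.0], [-5.0, 24.0], [-10.0, -31.0], [-9.0, 21.0], [-15.0, -29.0], [-12.0, 22.0], [-18.0, -29.0], [-16.0, 23.0], [-22.0, -36.0], [-25.0, -36.0], [-25.0, 6.0], [-24.0, 2.0], [-26.0, -4.0], [-26.0, -7.0], [-26.0, -11.0], [-27.0, -14.0], [-26.0, -18.0], [-28.0, 6.0], [-28.0, 3.0], [-29.0, 0.0], [-30.0, -7.0], [-29.0, -11.0], [-30.0, -13.0], [-31.0, 4.0], [-31.0, -0.0], [-33.0, -3.0], [-32.0, -7.0], [-34.0, -28.0], [-35.0, -31.0], [-34.0, 7.0], [-35.0, -0.0]]
```

View pics/c3.png

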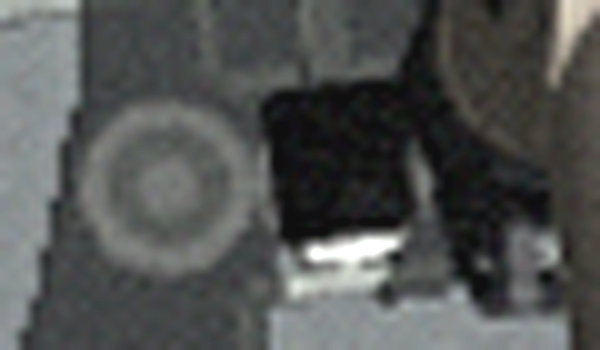

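Call:
carry_out --steps '[[0.25,[-0.0003,0.002,0],[0,0,0]],[0.25,[-0.0002,0.0018,0],[0,0,0]],[0.25,[0,0,0],[0,0,0]],[0.25,[0,0,0],[0,0,0]]]'

```text
time_s: 5.3
tool_pos: [600.6, -154.1, 25.4]
ee_rot: [0.664, 0.748, 0.002, 0.0]
force: [2.1, -2.2, -0.2]
opening: 21.2
```

```bash
python3 chk.py
```

```text
5.3 [ 600.6 -154.1   25.4] station [ -0.3 -36.9] [6.639e-01 7.479e-01 1.600e-03 2.000e-04] [ 2.1 -2.2 -0.2] 21.205710602539618
```

Now I'll back off along the lane, lift, and measure both cells with a clear view.

Call:
carry_out --steps '[[0.25,[0.002,-0.015,0],[0,0,0]],[0.25,[0.005,-0.04,0.002],[0,0,0]],[0.25,[0,-0.02,0.035],[0,0,0]],[0.25,[0,-0.02,0.045],[0,0,0]],[0.25,[0,-0.03,0.045],[0,0,0]]]'

```text
time_s: 5.8
tool_pos: [596.3, -269.1, 142.7]
ee_rot: [0.658, 0.752, -0.001, -0.019]
force: [1.6, -0.2, -0.5]
opening: 21.6
```

Call:
carry_out --steps '[[1,[-0.045,0,0.02],[0,0,0]],[1,[-0.045,0,0],[0,0,0]],[1,[-0.045,0,0],[0,0,0]],[1,[-0.03,0,0],[0,0,0]],[1,[0,0,0],[0,0,0]]]'

```text
time_s: 6.3
tool_pos: [427.1, -278.6, 168.3]
ee_rot: [0.663, 0.748, 0.001, -0.016]
force: [0.7, 0.0, 1.0]
opening: 85.6
```

```bash
python3 chk.py 4; python3 - <<'E'
from loc import *
cloudfit("top4.npz")
p=np.load("top4.npz")["p"]
c=cv2.resize(p[180:225,335:405],None,fx=10,fy=10,interpolation=cv2.INTER_CUBIC);cv2.imwrite("pics/c4.png",cv2.convertScaleAbs(c,alpha=1.7,beta=15))
E
```

```text
6.3 [ 427.1 -278.6  168.3] station [-187.6 -139.3] [ 0.6634  0.7481  0.0011 -0.0162] [0.7 0.  1. ] 85.59834047187839
measured depth n 209 circle ((4.44093656539917, 36.704994201660156), 52.14491653442383) mean [ 0.5 57.3]
waiting pts 36
[[35.0, -41.0], [37.0, 7.0], [33.0, -24.0], [35.0, 21.0], [33.0, 11.0], [16.0, 21.0], [9.0, 22.0], [3.0, -29.0], [6.0, 22.0], [-0.0, -28.0], [3.0, 22.0], [-3.0, -28.0], [-1.0, 23.0], [-8.0, 20.0], [-12.0, 22.0], [-15.0, 22.0], [-18.0, 22.0], [-22.0, 23.0], [-25.0, 3.0], [-25.0, -1.0], [-25.0, -4.0], [-26.0, -7.0], [-26.0, -11.0], [-26.0, -15.0], [-26.0, 16.0], [-27.0, 10.0], [-28.0, 7.0], [-28.0, 3.0], [-29.0, 0.0], [-29.0, -4.0], [-30.0, -10.0], [-32.0, 7.0], [-32.0, 4.0], [-32.0, 1.0], [-35.0, -34.0], [-34.0, -0.0]]
```

View pics/c4.png

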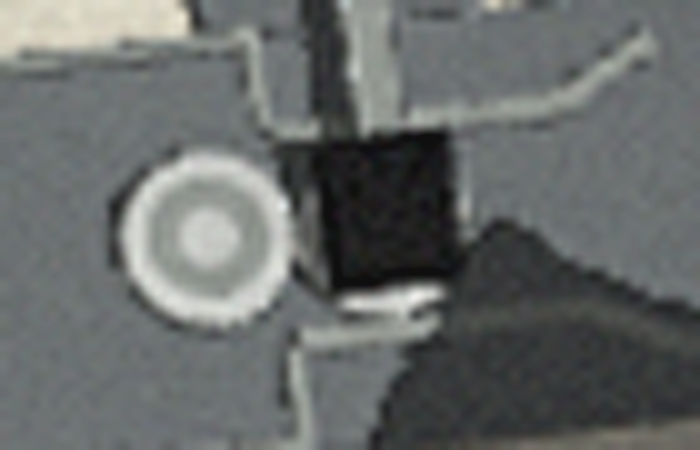

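```bash
python3 - <<'E'
from loc import *
p=np.load("top4.npz")["p"];g=cv2.cvtColor(p,cv2.COLOR_BGR2GRAY)
r=cells(p,[(356,203)],[38]);print(r,st(r[0][0]),st(r[0][2]))
# waiting: bright pixels around the head
u=np.arange(640)[None];v=np.arange(400)[:,None]
m=(g>75)&(u>366)&(u<384)&(v>190)&(v<212)
vs,us=np.nonzero(m);S=np.array([st(w) for w in ray("top",np.c_[us,vs],38)]);
for a,b,s in zip(us,vs,S): print(a,b,g[b,a],s,end=' | ')
E
```

```text
[((590.4075317382812, -59.88593292236328), 31.116300582885742, array([590.8, -58.2,  38. ]))] [ 1.2 57.8] [ 1.8 59.4]
371 191 87 [38.5  0.5] | 372 191 81 [38.1 -2.9] | 373 191 81 [37.7 -6.3] | 376 191 91 [ 36.5 -16.6] | 377 191 85 [ 36.1 -20. ] | 378 191 86 [ 35.7 -23.4] | 379 191 81 [ 35.3 -26.8] | 380 191 85 [ 34.9 -30.2] | 381 191 79 [ 34.6 -33.7] | 382 191 77 [ 34.2 -37.1] | 383 191 76 [ 33.8 -40.5] | 371 192 86 [35.  1.] | 372 192 76 [34.6 -2.4] | 376 192 77 [ 33.  -16.1] | 381 199 78 [  6.8 -29.6] | 381 200 89 [  3.3 -29.1] | 381 201 78 [ -0.1 -28.6] | 373 209 81 [-24.5   2.5] | 374 209 101 [-24.9  -0.9] | 375 209 104 [-25.3  -4.3] | 376 209 129 [-25.7  -7.7] | 377 209 119 [-26.1 -11.1] | 378 209 101 [-26.4 -14.5] | 369 210 84 [-26.3  16.5] | 370 210 114 [-26.7  13.1] | 371 210 111 [-27.1   9.8] | 372 210 110 [-27.5   6.4] | 373 210 111 [-27.9   3. ] | 374 210 115 [-28.3  -0.4] | 375 210 115 [-28.7  -3.8] | 376 210 97 [-29.1  -7.2] | 374 211 83 [-31.7   0.1] | 375 211 94 [-32.1  -3.3] |
```

Call:
carry_out --steps '[[1,[0.025,0.033,0],[-0.6,-0.6,0]],[1,[0.028,0.037,0],[-0.4,-0.4,0]],[1,[0.028,0.037,0],[-0.2,-0.2,0]],[1,[0.028,0.037,0],[0,0,0]],[1,[0.028,0.037,0],[0,0,0]]]'

```text
time_s: 6.9
tool_pos: [573.2, -97.7, 167.8]
ee_rot: [0.668, 0.744, 0.002, 0.0]
force: [0.2, -0.7, -0.1]
opening: 85.1
```

```bash
cat > to.py <<'E'
from chk import *
from scipy.spatial.transform import Rotation as Q
o=manip.observe();x,y,z,az=map(float,sys.argv[1:5])
h=np.radians(az/2);qd=Q.from_quat([np.cos(h),np.sin(h),0,0])
print("t",round(o["time_s"],2),"pos",np.round(o["tool_pos"],1),"shift",np.round(np.array([x,y,z])-o["tool_pos"],1),"turn",np.round(np.degrees((qd*Q.from_quat(o["ee_rot"]).inv()).as_rotvec()),2),"F",np.round(o["force"],1),"open",round(o["opening"],1))
E
python3 to.py 590.3 -58.7 60 97.03
```

```text
t 6.9 pos [573.2 -97.7 167.8] shift [  17.1   39.  -107.8] turn [-0.13  0.19  0.86] F [ 0.2 -0.7 -0.1] open 85.1
```

Call:
carry_out --steps '[[1,[0.015,0.036,0],[0,0,0.8]],[1,[0,0,0],[0,0,0]],[1,[0,0,-0.045],[0,0,0]],[1,[0,0,-0.03],[0,0,0]],[1,[0,0,0],[0,0,0]]]'

```text
time_s: 7.4
tool_pos: [598.9, -38.8, 90.7]
ee_rot: [0.652, 0.758, 0.011, -0.003]
force: [-0.8, 0.0, 1.2]
opening: 85.2
```

```bash
python3 to.py 590.3 -58.7 18 97.03
```

```text
t 7.4 pos [598.9 -38.8  90.7] shift [ -8.6 -19.9 -72.7] turn [-1.16  0.61 -1.51] F [-0.8  0.   1.2] open 85.2
```

Call:
carry_out --steps '[[1,[-0.008,-0.02,0],[-1.1,0.6,-1.5]],[1,[0,0,0],[0,0,0]],[1,[0,0,0],[0,0,0]]]'

```text
time_s: 7.7
tool_pos: [592.6, -60.2, 93.0]
ee_rot: [0.663, 0.748, 0.001, 0.0]
force: [0.2, 0.3, 0.3]
opening: 85.5
```

```bash
python3 to.py 590.3 -58.7 18 97.03
```

```text
t 7.7 pos [592.6 -60.2  93. ] shift [ -2.3   1.5 -75. ] turn [-0.03  0.1   0.12] F [0.2 0.3 0.3] open 85.5
```

Call:
carry_out --steps '[[1,[-0.0023,0.0015,-0.02],[0,0,0]],[1,[0,0,-0.02],[0,0,0]],[1,[0,0,-0.015],[0,0,0]],[1,[0,0,0],[0,0,0]],[1,[0,0,0],[0,0,0]]]'

```text
time_s: 8.2
tool_pos: [597.0, -62.1, 45.8]
ee_rot: [0.665, 0.747, 0.005, 0.008]
force: [-0.2, 0.4, 0.4]
opening: 85.5
```

```bash
python3 to.py 590.3 -58.7 18 97.03
```

```text
t 8.2 pos [597.  -62.1  45.8] shift [ -6.7   3.4 -27.8] turn [0.13 1.08 0.44] F [-0.2  0.4  0.4] open 85.5
```

Call:
carry_out --steps '[[1,[-0.0065,0.0034,0],[0.1,1.1,0.4]],[1,[0,0,0],[0,0,0]],[1,[-0.001,0,-0.01],[0,0.1,0]],[1,[-0.001,0,-0.01],[0,0.1,0]],[1,[0,0,0],[0,0,0]]]'

```text
time_s: 8.7
tool_pos: [590.8, -58.6, 28.7]
ee_rot: [0.663, 0.749, 0.0, 0.001]
force: [-0.5, 0.4, -0.2]
opening: 85.4
```

```bash
python3 to.py 590.3 -58.7 18 97.03
```

```text
t 8.7 pos [590.8 -58.6  28.7] shift [ -0.5  -0.1 -10.7] turn [0.07 0.11 0.04] F [-0.5  0.4 -0.2] open 85.4
```

Call:
carry_out --steps '[[1,[-0.0008,0,-0.009],[0,0.1,0]],[1,[0,0,0],[0,0,0]],[1,[0,0,0],[0,0,0]]]'

```text
time_s: 9.0
tool_pos: [589.3, -58.5, 17.8]
ee_rot: [0.663, 0.749, -0.001, -0.0]
force: [0.7, 0.6, 0.4]
opening: 85.8
```

```bash
python3 to.py 590.3 -58.7 18 97.03
```

```text
t 9.0 pos [589.3 -58.5  17.8] shift [ 1.  -0.2  0.2] turn [ 0.06 -0.1   0.04] F [0.7 0.6 0.4] open 85.8
```

Well aligned, so I'll close on the cell.

Call:
carry_out --steps '[[0.75,[0,0,0],[0,0,0]],[0.6,[0,0,0],[0,0,0]],[0.4,[0,0,0],[0,0,0]],[0.4,[0,0,0],[0,0,0]],[0.4,[0,0,0],[0,0,0]]]' --force 40

```text
time_s: 9.5
tool_pos: [590.3, -58.4, 18.6]
ee_rot: [0.663, 0.749, -0.0, 0.0]
force: [0.2, 0.1, 0.0]
opening: 58.4
```

```bash
python3 to.py 590.3 -58.7 18 97.03
```

```text
t 9.5 pos [590.3 -58.4  18.6] shift [-0.  -0.3 -0.6] turn [0.04 0.03 0.04] F [0.2 0.1 0. ] open 58.4
```

Call:
carry_out --steps '[[0.3,[0,0,0],[0,0,0]],[0.3,[0,0.001,0.008],[0,0,0]],[0.3,[0,0.002,0.015],[0,0,0]],[0.3,[0,0.003,0.02],[0,0,0]],[0.3,[0,0.003,0.02],[0,0,0]]]' --force 60

```text
time_s: 10.0
tool_pos: [586.1, -49.6, 81.6]
ee_rot: [0.663, 0.749, -0.003, -0.003]
force: [0.5, -1.3, -0.2]
opening: 58.0
```

```bash
python3 to.py 490.9 342.9 170 167.2
```

```text
t 10.0 pos [586.1 -49.6  81.6] shift [-95.2 392.5  88.4] turn [ 0.35 -0.43 70.25] F [ 0.5 -1.3 -0.2] open 58.0
```

Call:
carry_out --steps '[[0.3,[0,0.01,0.035],[0,0,2]],[0.3,[-0.006,0.025,0.035],[0,0,5]],[0.3,[-0.008,0.03,0.015],[0,0,6]],[0.3,[-0.008,0.03,0],[0,0,6]],[0.3,[-0.008,0.03,0],[0,0,6]]]'

```text
time_s: 10.5
tool_pos: [558.3, 73.0, 179.5]
ee_rot: [0.483, 0.875, -0.002, 0.005]
force: [1.4, 0.4, -2.2]
opening: 57.9
```

Call:
carry_out --steps '[[0.3,[-0.008,0.03,0],[0,0,6]],[0.3,[-0.008,0.03,0],[0,0,6]],[0.3,[-0.008,0.03,0],[0,0,6]],[0.3,[-0.006,0.025,0],[0,0,5]],[0.3,[-0.004,0.015,0],[0,0,3]]]'

```text
time_s: 11.0
tool_pos: [520.7, 212.7, 187.3]
ee_rot: [0.261, 0.965, 0.002, 0.008]
force: [0.4, 0.9, -2.6]
opening: 58.0
```

```bash
python3 to.py 490.9 342.9 170 167.2
```

```text
t 11.0 pos [520.7 212.7 187.3] shift [-29.8 130.2 -17.3] turn [-0.11  0.98 17.49] F [ 0.4  0.9 -2.6] open 58.0
```

Call:
carry_out --steps '[[0.3,[-0.007,0.03,0],[0,0.5,4]],[0.3,[-0.007,0.03,0],[0,0.3,4]],[0.3,[-0.007,0.028,-0.005],[0,0,4]],[0.3,[-0.004,0.015,-0.005],[0,0,2]],[0.3,[0,0,0],[0,0,0]]]'

```text
time_s: 11.5
tool_pos: [494.6, 318.9, 180.4]
ee_rot: [0.137, 0.991, 0.0, 0.003]
force: [-0.1, -1.0, -1.2]
opening: 58.1
```

```bash
python3 to.py 490.9 342.9 120 167.2 ; python3 chk.py 5; python3 - <<'E'
from h import *
p=cv2.imread("pics/top5.png")
cv2.imwrite("pics/c5.png",cv2.convertScaleAbs(cv2.resize(p[170:270,190:320],None,fx=5,fy=5,interpolation=cv2.INTER_CUBIC),alpha=1.8,beta=10))
E
```

```text
t 11.5 pos [494.6 318.9 180.4] shift [ -3.7  24.  -60.4] turn [0.02 0.4  2.95] F [-0.1 -1.  -1.2] open 58.1
11.5 [494.6 318.9 180.4] station [-47.6 445.5] [1.370e-01 9.906e-01 2.000e-04 3.500e-03] [-0.1 -1.  -1.2] 58.05709016666801
```

View pics/c5.png

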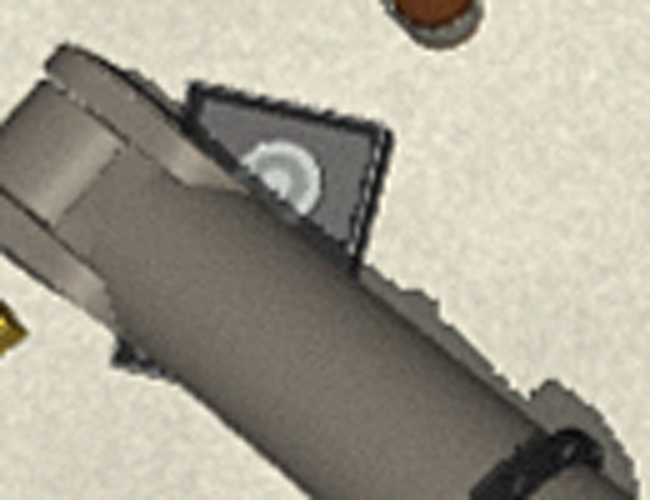

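Call:
carry_out --steps '[[0.3,[-0.004,0.02,-0.005],[0,0.4,2.5]],[0.3,[0,0,-0.02],[0,0,0]],[0.3,[0,0,-0.03],[0,0,0]],[0.3,[0,0,-0.02],[0,0,0]],[0.3,[0,0,0],[0,0,0]]]'

```text
time_s: 12.1
tool_pos: [502.0, 323.2, 105.4]
ee_rot: [0.129, 0.992, -0.005, 0.006]
force: [0.1, -0.6, -2.1]
opening: 57.8
```

```bash
python3 to.py 490.9 342.9 3 167.2
```

```text
t 12.1 pos [502.  323.2 105.4] shift [ -11.1   19.7 -102.4] turn [0.68 0.62 1.98] F [ 0.1 -0.6 -2.1] open 57.8
```

Call:
carry_out --steps '[[0.3,[-0.011,0.0195,0],[0.7,0.6,2]],[0.3,[0,0,0],[0,0,0]],[0.3,[0,0,0],[0,0,0]]]'

```text
time_s: 12.4
tool_pos: [494.3, 340.2, 107.8]
ee_rot: [0.114, 0.993, 0.0, 0.002]
force: [-0.4, -0.4, -1.5]
opening: 57.9
```

```bash
python3 to.py 490.9 342.9 3 167.2
```

```text
t 12.4 pos [494.3 340.2 107.8] shift [  -3.4    2.7 -104.8] turn [0.02 0.22 0.31] F [-0.4 -0.4 -1.5] open 57.9
```

Call:
carry_out --steps '[[0.3,[-0.005,0.0027,-0.012],[0,0.3,0.2]],[0.3,[-0.001,0,-0.012],[0,0.1,0]],[0.3,[-0.001,0,-0.012],[0,0.1,0]],[0.3,[-0.001,0,-0.012],[0,0.1,0]],[0.3,[0,0,0],[0,0,0]]]'

```text
time_s: 12.9
tool_pos: [486.4, 342.7, 57.1]
ee_rot: [0.113, 0.994, -0.0, -0.003]
force: [-1.1, -0.4, -2.0]
opening: 57.5
```

```bash
python3 to.py 490.9 342.9 3 167.2
```

```text
t 12.9 pos [486.4 342.7  57.1] shift [  4.5   0.2 -54.1] turn [ 0.02 -0.29  0.15] F [-1.1 -0.4 -2. ] open 57.5
```

Call:
carry_out --steps '[[0.3,[0.0045,0,-0.008],[0,-0.3,0]],[0.3,[0,0,-0.01],[0,0,0]],[0.3,[0,0,-0.01],[0,0,0]],[0.3,[0,0,-0.008],[0,0,0]],[0.3,[0,0,0],[0,0,0]]]'

```text
time_s: 13.4
tool_pos: [491.5, 342.1, 17.2]
ee_rot: [0.113, 0.994, -0.0, 0.0]
force: [0.4, -1.1, -1.2]
opening: 58.0
```

```bash
python3 to.py 490.9 342.9 3 167.2
```

```text
t 13.4 pos [491.5 342.1  17.2] shift [ -0.6   0.8 -14.2] turn [ 0.05 -0.    0.2 ] F [ 0.4 -1.1 -1.2] open 58.0
```

Call:
carry_out --steps '[[0.3,[0,0.0005,-0.005],[0,0,0]],[0.3,[0,0,-0.004],[0,0,0]],[0.3,[0,0,-0.002],[0,0,0]],[0.3,[0,0,0],[0,0,0]]]'

```text
time_s: 13.8
tool_pos: [491.8, 343.3, 5.7]
ee_rot: [0.113, 0.994, 0.0, 0.0]
force: [-0.3, 0.2, -2.1]
opening: 57.9
```

```bash
python3 to.py 490.9 342.9 3 167.2
```

```text
t 13.8 pos [491.8 343.3   5.7] shift [-0.9 -0.4 -2.7] turn [-0.    0.05  0.19] F [-0.3  0.2 -2.1] open 57.9
```

Call:
carry_out --steps '[[0.3,[0,0,-0.002],[0,0,0]],[0.3,[0,0,-0.001],[0,0,0]],[0.3,[0,0,0],[0,0,0]]]'

```text
time_s: 14.1
tool_pos: [492.3, 343.7, 3.2]
ee_rot: [0.113, 0.994, 0.001, 0.001]
force: [-0.2, 0.7, -1.9]
opening: 57.7
```

```bash
python3 to.py 490.9 342.9 3 167.2
```

```text
t 14.1 pos [492.3 343.7   3.2] shift [-1.4 -0.8 -0.2] turn [-0.05  0.11  0.19] F [-0.2  0.7 -1.9] open 57.7
```

Call:
carry_out --steps '[[0.3,[0,0,-0.001],[0,0,0]],[0.3,[0,0,-0.001],[0,0,0]]]'

```text
time_s: 14.3
tool_pos: [492.4, 343.9, 2.7]
ee_rot: [0.113, 0.994, 0.0, 0.001]
force: [-2.2, -1.7, 6.9]
opening: 57.8
```

Contact with the floor: vertical force +6.9 N at TCP z 2.7, as predicted. Now I'll release gently and rise.

Call:
carry_out --steps '[[0.75,[0,0,0],[0,0,0]],[0.83,[0,0,0],[0,0,0]],[0.87,[0,0,0],[0,0,0]],[0.87,[0,0,0.005],[0,0,0]],[0.87,[0,0,0.01],[0,0,0]]]'

```text
time_s: 14.8
tool_pos: [492.4, 344.0, 17.8]
ee_rot: [0.113, 0.994, 0.001, 0.001]
force: [0.4, -0.8, 0.4]
opening: 74.2
```

```bash
python3 to.py 490.9 342.9 150 167.2
```

```text
t 14.8 pos [492.4 344.   17.8] shift [ -1.5  -1.1 132.2] turn [-0.05  0.14  0.18] F [ 0.4 -0.8  0.4] open 74.2
```

Call:
carry_out --steps '[[0.87,[0,0,0.015],[0,0,0]],[0.87,[0,0,0.02],[0,0,0]],[0.87,[0,0,0.03],[0,0,0]],[0.87,[0,0,0.04],[0,0,0]],[0.87,[0,0,0.04],[0,0,0]]]'

```text
time_s: 15.3
tool_pos: [489.7, 341.9, 168.2]
ee_rot: [0.112, 0.994, -0.002, -0.001]
force: [0.6, 0.5, -0.2]
opening: 74.3
```

Call:
carry_out --steps '[[0.87,[-0.035,-0.03,0.02],[0,0,0]],[0.87,[-0.03,-0.035,0],[0,0,0]],[0.87,[-0.03,-0.035,0],[0,0,0]],[0.87,[-0.02,-0.04,0],[0,0,0]],[0.87,[0,-0.04,0],[0,0,0]]]'

```text
time_s: 15.8
tool_pos: [374.5, 172.1, 201.8]
ee_rot: [0.105, 0.994, 0.008, 0.008]
force: [1.3, -0.0, -0.1]
opening: 74.5
```

Call:
carry_out --steps '[[0.87,[0,-0.04,0],[0,0,0]],[0.87,[0,-0.04,0],[0,0,0]],[0.87,[0,-0.03,0],[0,0,0]],[0.87,[0,0,0],[0,0,0]],[0.87,[0,0,0],[0,0,0]]]'

```text
time_s: 16.3
tool_pos: [373.1, 54.4, 207.4]
ee_rot: [0.108, 0.994, 0.004, 0.014]
force: [0.4, 1.0, -0.5]
opening: 74.0
```

```bash
python3 chk.py 6; python3 - <<'E'
from loc import *
p=np.load("top6.npz")["p"];d=np.load("top6.npz")["d"];W=cloud("top",d)
u=np.arange(640)[None];v=np.arange(400)[:,None];z=W[...,2]
t=((z>38)&(z<65)&(u>205)&(u<275)&(v>178)&(v<260))
r=cv2.minAreaRect(W[t][:,:2].astype(np.float32));print("tote",r)
b=np.radians(-12.8);T=np.array([[np.cos(b),-np.sin(b)],[np.sin(b),np.cos(b)]])
px=[tuple(proj("top",[[491,343,22]])[0].round().astype(int)),(245,206)]
for c in cells(p,px,[22,22]): print(c,"tote frame",((c[2][:2]-np.array([534.8,332.9]))@T).round(1))
for x in px: print(np.nanmedian(z[x[1]-6:x[1]+7,x[0]-6:x[0]+7]),np.nanpercentile(z[x[1]-6:x[1]+7,x[0]-6:x[0]+7],[10,90]))
cv2.imwrite("pics/c6.png",cv2.convertScaleAbs(cv2.resize(p[145:265,195:425],None,fx=3.4,fy=3.4,interpolation=cv2.INTER_CUBIC),alpha=1.7,beta=10))
g=cv2.cvtColor(p,cv2.COLOR_BGR2GRAY);g4=cv2.cvtColor(np.load("top4.npz")["p"],cv2.COLOR_BGR2GRAY)
print(g[196:213,367:385]);
E
```

```text
16.3 [373.1  54.4 207.4] station [-200.5  197.8] [0.1079 0.9941 0.0038 0.0143] [ 0.4  1.  -0.5] 73.98539556149302
tote ((534.923095703125, 333.0119323730469), (142.69631958007812, 200.2593994140625), 77.19637298583984)
((489.7616882324219, 342.6252136230469), 30.12030792236328, array([488.9, 342.6,  22. ])) tote frame [-46.9  -0.7]
((580.9066772460938, 321.70111083984375), 30.945674896240234, array([581.5, 321.6,  22. ])) tote frame [48.  -0.7]
21.992078596065284 [18.46513331 26.34999555]
22.662571756096153 [18.49115495 26.28945103]
[[  4  10   9   9  10   5  13   5   6   4  15   6   9  35  62  56  58  60]
 [  0  11   9   5   9   6   4   4  13  10   6   4   8  34  61  55  55  54]
 [  0   9   7   8  12   8   5   9   6   9  12   4  10  40  62  54  56  55]
 [  0  13   6  14   6  12   5   6   8  10   9   6   4  31  75  51  55  55]
 [  0  12   8  12   9   8  12  10   9   6   4   9   3  38  86  57  56  52]
 [  0   4  11  10   8   8   8   9   6   5   9   8   1  33  75  50  55  54]
 [  7   4   7   8  11   2   7   8   5   8   6   9   4  15  47  45  54  54]
 [ 12   0  10   6   3   6   8   8  11   8  11   9   8  22  52  64  56  56]
 [ 13   0  11  12   8  10  12   0   8  16   6  11   7  13  34  60  51  55]
 [ 19   1   4  13   5   2   8   9  11  11   9   8   5   9  24  62  57  50]
 [ 29   0  11   8  10   8  11   9   9   6   3   7   4   4  27  59  57  54]
 [ 43   0   6   6   0   3   4   0   0   0   0   0   0  13  43  61  55  54]
 [ 39   0   0   0   2   6  20  33  36  56  56  55  37  42  61  56  54  55]
 [ 27  23  39  62  61  64  81  97 101 124 116 102  76  58  54  52  53  55]
 [ 42  43  82 106 106 107 106 108 112  90  59  53  50  55  57  59  62  63]
 [ 55  49  39  40  48  56  71  82  90  37  52  69  54  62  71  71  82  82]
 [ 63  69  55  60  59  68  73  78  79  82  84  81  77  80  76  78  75  75]]
```

View pics/c6.png

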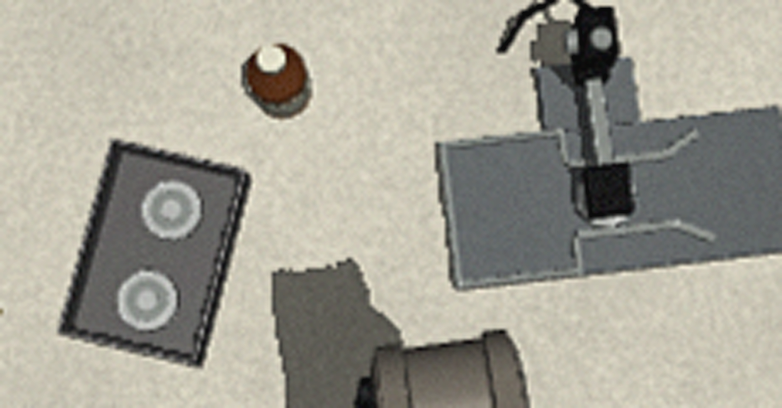

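The measured cell lies flat in the tote at tote frame (-47, -1). The stored cell and the tote haven't moved, and the waiting cell's visible rim pixels match those from just after the push. I'm handing in.

```bash
python3 -c "
from plant import manip
print(manip.observe()['joint_vel'].round(3));manip.finish_job()"
```

```text
[-0.015  0.013 -0.008  0.001 -0.001 -0.004  0.   ]
the job is handed in; nothing more can be done
```

I pushed the waiting cell along the lane under the probe head, which drove the measured cell out into the catch tray. I then gripped the measured cell, carried it to the grey tote, lowered it until it touched the floor and released it there. The job was handed in at about 16.4 s, and the hand-in reported no verdict.

**Final checks:**
- **Waiting cell:** it sits within about 3 mm of the measuring point, estimated from its visible rim, the pusher position and the other cell. Most of it is hidden under the head, so this is the least certain figure. Its rim pixels were the same in the last picture as right after the push.
- **Measured cell:** it lay at station y of about 58–59 mm in the tray. It now lies at (-47, -1) mm in the tote's frame, with its top at about 22 mm, which fits lying flat on the floor.
- **Left in place:** the stored cell and the tote moved less than 1 mm. The bottle looked unmoved in the pictures. I did not re-measure the console, but the arm kept well clear of it.
- **Probe head:** tool forces stayed around 3 N or less during the push, with no sign of touching the head.

**Disagreement:** the arm drifted a few mm sideways and about 1° in tilt on the faster moves. I corrected this before the grasp and before the release. Two estimates of the measured cell's position in the tray differed by about 1.6 mm.

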